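# Clear and open the block incubator

### The job

Clear the two rack boxes off the incubator's lid by stacking them, one at a time, squarely on the box standing on the bench. Then, with the catch still as you found it, tug the lid up by its handle to learn whether it is caught; if it is, slide the unmarked catch right over to its other end. Raise the lid to about 45 degrees and finish while holding it there by the handle, leaving everything else on the bench alone.

Things in the scene. Friction and masses are not known exactly. Their poses are not given: they have to be found in the camera images.
- incubator: block incubator fixed to the bench: a well 200 mm (x) by 240 mm (y) with its rim 100 mm up, covered by a flat hinged lid whose top is 120 mm up when shut; at its -y side a console strip, 60 mm wide (y -120 to -180 mm) and 120 mm high, with the catch on it. Origin on the bench under the middle of the well; its x points from the handle to the hinge, z up
- handle (a point): middle of the lid's handle: a round steel bar 12 mm thick, 110 mm long along the incubator's y, on two end posts, its centre line 42 mm above the lid's top and 20 mm behind the lid's front edge (x -80, y 0, z 162 mm from the incubator's origin when shut); fingers pass freely under it and the bar can turn between them
- hinge (a point): middle of the lid's hinge line, which runs along the incubator's y at the far rim (x +100, y 0, z 100 mm from its origin)
- lid (a joint): lid angle in rad: 0 shut, grows as the handle side rises, stop at 1.3. The lid weighs about 0.5 kg (about 3 N at the handle) and falls shut when let go. Caught, it rises only 0.02 to 0.03 rad (about 5 mm at the handle) and stops dead; free, it keeps rising
- catch_top (a point): top centre of the catch's thumb piece: an upright black block 20 mm (incubator x) by 14 mm (y) by 30 mm high, standing on the console's top
- catch (a joint): slide of the catch along the incubator's +x in m: 0 at its near end, 0.024 at its far end; found near 0. About 2 N moves it and it stays where it is left. It is unmarked: at one end the lid is caught, at the other free, and which is which differs from case to case and cannot be seen; half-way it is still caught
- box_c: closed rack box (white below, grey top, flat all round), 96 mm along its x, 64 mm along its y, 42 mm high, 0.1 to 0.2 kg, straight sides; origin at the centre of its underside. Stands on the bench and is the foot of the column
- box_a: closed rack box (white below, grey top, flat all round), 96 mm along its x, 64 mm along its y, 42 mm high, 0.1 to 0.2 kg, straight sides; origin at the centre of its underside. Starts on the lid
- box_b: closed rack box (white below, grey top, flat all round), 96 mm along its x, 64 mm along its y, 42 mm high, 0.1 to 0.2 kg, straight sides; origin at the centre of its underside. Starts on the lid, beside the other
- tube_rack: wire rack of 12 capped tubes, 78 x 108 mm, 96 high; origin under its centre; a bystander
- wash_bottle: squeeze bottle with bent spout, 64 mm across, 190 high; origin under its centre; a bystander
- jar: small closed glass jar, 52 mm across, 62 high; origin under its centre; a bystander
- cap: loose screw cap, 30 mm across, 14 high; origin under its centre; a bystander
- timer: flat bench timer, 50 x 65 mm, 20 high; origin under its centre; a bystander
- beaker: open glass beaker, 64 mm across, 75 high; origin under its centre; a bystander

How it is judged (in metres and radians):
On the way, in this order (a step that is already met when the one before it is completed fails the run):
1. one box from the lid stands squarely on the box on the bench, released (((horizontal distance between box_a and box_c below 0.01 m and z of box_a in the frame of box_c between 0.038 and 0.046 m and angle between the x axis of box_a and the x axis of box_c, either way round below 0.12 rad and linear speed of box_a below 0.02 m/s and contact force between the fingers and box_a below 0.1 N) or (horizontal distance between box_b and box_c below 0.01 m and z of box_b in the frame of box_c between 0.038 and 0.046 m and angle between the x axis of box_b and the x axis of box_c, either way round below 0.12 rad and linear speed of box_b below 0.02 m/s and contact force between the fingers and box_b below 0.1 N))), for 0.2 s.
2. the three boxes stand in one square column, released (((horizontal distance between box_a and box_c below 0.01 m and z of box_a in the frame of box_c between 0.038 and 0.046 m and angle between the x axis of box_a and the x axis of box_c, either way round below 0.12 rad and linear speed of each of box_a, box_b below 0.02 m/s and contact force between the fingers and box_a below 0.1 N and horizontal distance between box_b and box_a below 0.01 m and z of box_b in the frame of box_a between 0.038 and 0.046 m and angle between the x axis of box_b and the x axis of box_a, either way round below 0.12 rad and contact force between the fingers and box_b below 0.1 N) or (horizontal distance between box_b and box_c below 0.01 m and z of box_b in the frame of box_c between 0.038 and 0.046 m and angle between the x axis of box_b and the x axis of box_c, either way round below 0.12 rad and linear speed of each of box_b, box_a below 0.02 m/s and contact force between the fingers and box_b below 0.1 N and horizontal distance between box_a and box_b below 0.01 m and z of box_a in the frame of box_b between 0.038 and 0.046 m and angle between the x axis of box_a and the x axis of box_b, either way round below 0.12 rad and contact force between the fingers and box_a below 0.1 N))), for 0.2 s.
3. the lid is tugged up (at least 0.012 rad) by the fingers while the catch is still within 6 mm of its near end (value of joint lid above 0.012 rad and value of joint catch below 0.006 m and contact force between the fingers and lid above 0.5 N), for 0.1 s.
At the end, for the whole second after the job is handed in: The three boxes stand in one column (each within 10 mm and 0.12 rad of the one below, at rest, not touched), and the fingers still hold the lid by its handle (TCP within 40 mm of the bar's middle, more than 1 N), at rest between 0.6 and 1.0 rad (((horizontal distance between box_a and box_c below 0.01 m and z of box_a in the frame of box_c between 0.038 and 0.046 m and angle between the x axis of box_a and the x axis of box_c, either way round below 0.12 rad and linear speed of each of box_a, box_b below 0.02 m/s and contact force between the fingers and box_a below 0.1 N and horizontal distance between box_b and box_a below 0.01 m and z of box_b in the frame of box_a between 0.038 and 0.046 m and angle between the x axis of box_b and the x axis of box_a, either way round below 0.12 rad and contact force between the fingers and box_b below 0.1 N) or (horizontal distance between box_b and box_c below 0.01 m and z of box_b in the frame of box_c between 0.038 and 0.046 m and angle between the x axis of box_b and the x axis of box_c, either way round below 0.12 rad and linear speed of each of box_b, box_a below 0.02 m/s and contact force between the fingers and box_b below 0.1 N and horizontal distance between box_a and box_b below 0.01 m and z of box_a in the frame of box_b between 0.038 and 0.046 m and angle between the x axis of box_a and the x axis of box_b, either way round below 0.12 rad and contact force between the fingers and box_a below 0.1 N)) and value of joint lid between 0.6 and 1 rad and velocity of joint lid between -0.05 and 0.05 rad/s and contact force between the fingers and lid above 1 N and distance between the grasp point and handle below 0.04 m); the arm keeps its last pose, push and grip.
It fails at once if a bystander is shifted more than 30 mm (distance of any of tube_rack, wash_bottle, jar, cap, timer, beaker from where it was at the start of the episode above 0.03 m).
It also fails if it takes over 72 s, if anything falls off the work surface, if the arm or the gripper's body presses on something with over 40 N, if the wrist force passes 120 N, or if a joint passes its speed limit or range.

### The arm

A 7-joint arm with a two-finger parallel gripper is mounted at the origin on the work surface. World frame = base frame: x ahead of the robot, y to its left, z up, the work surface at z = 0. Lengths are in m, angles in degrees, forces in N, time in s.
With the tool pointing down it reaches from about 0.425 to 0.875 m from the base axis. Payload 9.9 kg.
Tool frame: the origin (TCP) lies between the finger pads, 19 mm behind the fingertips; this is the grasp point; z points along the fingers, y is the direction in which the jaws open and shut (so a half turn about z gives the same grasp; the last joint's range is limited). The gripper opens to 85 mm and grips with 20 to 120 N. Pads are 22 mm wide; open, the fingers measure 114 mm over their backs; the gripper's body (76 mm by 85 mm) begins 54 mm behind the grasp point. The pads swing forward as they close: fully open they stand 13 mm farther back than shut.
Start: joints at [-72.239, 32.985, 1.427, 82.34, -0.859, 64.687, -3.237], TCP at [0.259, 0.623, 0.25] pointing down, gripper open.
Joint ranges: [-157.87, 157.87], [-19.46, 123.44], [-87.15, 90], [11.01, 140.99], [-62.26, 242.26], [9.8, 113.94], [-161.44, 161.44]. Speed limits (degrees/s): [127.2, 127.2, 172.46, 172.46, 180, 180, 180].

### API

Orientations are given as a 3x3 rotation matrix whose columns are the frame's x, y, z axes.
In Python, from rig import bot gives the robot as it stands.
- The arm moves only by the shell command python3 -m crank 'ROWS' [OPENING] [FORCE]. ROWS is text: rows parted by semicolons, each of 4 numbers parted by spaces: the shift along the tool's x, y, z in units of 25 mm (1.0 is 25 mm), then the turn about the tool's z in units of 5 degrees (1.0 is 5 degrees). A call has 1 to 5 rows; each row is the pose to reach, as a shift and turn from the pose commanded when the call began, along the tool's axes at that moment; what a row does not reach only later rows make up. A row lasts 1/12 s, in which the tool goes at most 41.7 mm and 7.16 degrees, less where a joint would pass 70% of its speed; a pose out of reach is approached as far as the arm can. A call with a gripper value outside its range is refused whole. OPENING is the opening, from 0 (shut) to 1 (fully open), set as the call begins (- or left out, the last holds). The fingers move at their own pace and stop on an object; FORCE is the grip in N (left out, the last holds). Time passes only in rows, so rows that repeat a pose let the fingers close. It gives the time, the measured TCP pose, the force and the opening at its end, in the units of the state.
- bot.get_state(): the state, without advancing time (a new reading comes with each control period).
- bot.snapshot(name): name is "scene" or "top"; returns the picture (420x560x3 uint8, red, green, blue); there is no depth.
- bot.get_calibration(name): a dict with "intrinsics" (3x3 intrinsics, pixels), "T" (4x4, takes a point from camera to world coordinates). Camera axes: x right, y down, z forward; pixel columns grow to the right and rows downward; lengths in m; the calibration is good to about 2 mm. A picture is of the moment at which its call begins. get_calibration takes no time and is no camera call.
- bot.sign_off(): hands the job in, once; it reports no verdict.
Trained networks look in the newest picture that a camera, given by its name, has taken for a name from the list of things; names that differ only in an ending like _2 or _b are one class to them, and where a whole thing is asked for, a point or a joint stands for the part that bears it (a point fixed in the world has none). Each returns a list of dicts, best first, with "p" (0 to 1); they miss things now and then, are a little off and sometimes report something else, mostly with a low value. They report only what shows in the picture. A call takes as long as a camera call.
- bot.recognise(name, camera): "bbox" ([left, top, width, height] in pixels, round what is visible of it).
- bot.outline_of(name, camera): "pixels" (420x560 bool, what is visible of it) and "bbox" ([left, top, width, height] in pixels, round what is visible of it).
- bot.pinpoint(name, camera): "uv" ([column, row] in pixels: a listed point, or the origin of a listed thing).
The state is a dict: "clock": time; "joint_positions": joint angles; "joint_velocities": joint speeds; "joint_torque": joint torques, N m; "eef_pos": TCP position; "tool_rot": TCP orientation; "ft_force": force on the tool from outside, world axes, zero at the start; "ft_torque": the same for the moment, N m; "grip_width": opening from 0.0 (shut) to 1.0 (fully open).
Only numpy, scipy, OpenCV 4.12 (cv2) and the standard library are available. Lean on these libraries where they do the work, as an engineer would, in place of code of your own. Each camera call takes 0.05 s, during which the arm holds its last target. There are 200 camera calls.

## Working session

There is one attempt and no reset: what is moved stays moved. The work goes in short steps, Python scripts to look and compute and a shell command to move; the robot and the scene stay as the last step left them, time stands still between calls to the robot, and variables do not carry over. Pictures are saved under pics/ and viewed, about 8 in all and at most 12, crops included, and the job is handed in when it is done.

```bash
mkdir -p pics; ls
python3 - <<'E'
from rig import bot
import cv2,numpy as np
s=bot.get_state();print(s['clock'],s['eef_pos'],s['tool_rot'],s['grip_width'])
for c in('scene','top'):
    im=bot.snapshot(c);cv2.imwrite(f'pics/{c}0.png',im[:,:,::-1])
    k=bot.get_calibration(c);print(c,np.round(k['intrinsics'],1).tolist(),np.round(k['T'],3).tolist())
    for n in('handle','hinge','catch_top'):
        print(n,[(np.round(d['uv'],1).tolist(),round(d['p'],2)) for d in bot.pinpoint(n,c)[:2]])
    for n in('box_a','tube_rack','wash_bottle','jar','cap','timer','beaker'):
        print(n,[(np.round(d['uv'],1).tolist(),round(d['p'],2)) for d in bot.pinpoint(n,c)[:4]])
print(bot.get_state()['clock'])
E
```

```text
pics
0.0 [0.25880412 0.62295113 0.2491548 ] [[-9.23483714e-01  3.83637198e-01 -5.74076953e-04]
 [ 3.83637623e-01  9.23482431e-01 -1.54047007e-03]
 [-6.08316415e-05 -1.64283654e-03 -9.99998649e-01]] 0.9988002426532162
scene [[468.7, 0.0, 278.9], [0.0, 468.7, 205.2], [0.0, 0.0, 1.0]] [[-0.809, 0.444, -0.384, 0.996], [0.587, 0.592, -0.552, 0.757], [-0.018, -0.672, -0.74, 0.965], [0.0, 0.0, 0.0, 1.0]]
handle [([259.0, 142.7], 0.76)]
hinge [([208.6, 194.0], 0.6)]
catch_top [([389.6, 311.3], 0.64), ([211.2, 125.7], 0.46)]
box_a [([215.6, 162.5], 0.67), ([324.6, 275.5], 0.64), ([246.8, 187.6], 0.57)]
tube_rack [([260.3, 296.0], 0.86)]
wash_bottle [([389.3, 309.0], 0.75)]
jar [([340.7, 211.2], 0.95)]
cap [([363.5, 232.7], 0.42)]
timer [([279.9, 150.7], 0.66), ([215.3, 162.1], 0.53), ([324.9, 276.4], 0.52)]
beaker [([326.9, 331.0], 0.62)]
top [[497.1, 0.0, 282.4], [0.0, 497.1, 206.9], [0.0, 0.0, 1.0]] [[-0.02, -0.994, 0.109, 0.425], [-1.0, 0.02, -0.001, 0.122], [-0.001, -0.109, -0.994, 1.106], [0.0, 0.0, 0.0, 1.0]]
handle [([372.0, 225.5], 0.66)]
hinge [([350.6, 145.0], 0.57)]
catch_top [([445.2, 190.5], 0.6)]
box_a [([332.5, 190.1], 0.97), ([389.0, 170.6], 0.81), ([206.1, 206.6], 0.66)]
tube_rack [([228.1, 142.1], 0.66)]
wash_bottle [([132.4, 235.9], 0.93), ([445.6, 189.5], 0.53)]
jar [([267.6, 283.5], 0.65)]
cap [([228.6, 291.6], 0.5)]
timer [([402.6, 286.3], 0.94)]
beaker [([152.0, 168.7], 0.58)]
1.1
```

View pics/top0.png

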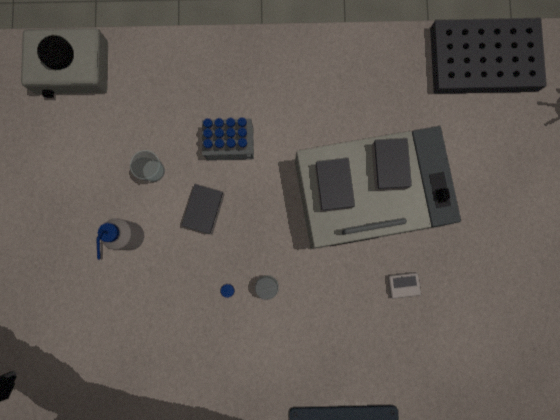

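View pics/scene0.png

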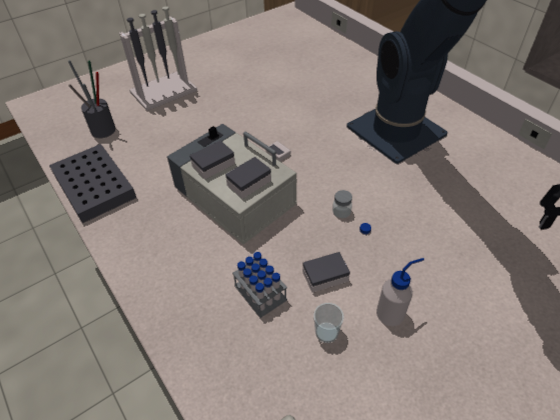

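The top view shows the two boxes on the lid at (335,184) and (393,163), the bench box at (203,209), the handle bar from (345,232) to (405,222), and the catch at (440,193). The scene view agrees. Next I fit the box silhouettes in both cameras.

```bash
cat > h.py <<'E'
from rig import bot
import cv2,numpy as np
from scipy.optimize import minimize,least_squares
CAL={c:bot.get_calibration(c) for c in('scene','top')}
def proj(P,c):
    k=CAL[c];W=np.linalg.inv(k['T']);p=np.atleast_2d(P)@W[:3,:3].T+W[:3,3]
    q=p@np.array(k['intrinsics']).T;return q[:,:2]/q[:,2:]
def back(uv,z,c):
    k=CAL[c];T=np.array(k['T']);d=T[:3,:3]@np.linalg.solve(k['intrinsics'],[uv[0],uv[1],1]);o=T[:3,3]
    return o+d*(z-o[2])/d[2]
def corners(x,y,t,z0,lx=.096,ly=.064,h=.042):
    c,s=np.cos(t),np.sin(t)
    return np.array([[x+c*a-s*b,y+s*a+c*b,z] for z in(z0,z0+h) for a in(-lx/2,lx/2) for b in(-ly/2,ly/2)])
def sil(P,c,S=4):
    m=np.zeros((420*S,560*S),np.uint8);h=cv2.convexHull((proj(P,c)*S+S/2).astype(np.float32)).astype(np.int32)
    cv2.fillConvexPoly(m,h,1);return cv2.resize(m.astype(np.float32),(560,420),interpolation=cv2.INTER_AREA)
def fitbox(masks,z0,g,t0s):
    best=None
    def cost(p):
        r=0
        for c,m in masks.items():
            s=sil(corners(p[0],p[1],p[2]/10,z0),c);r+=1-np.minimum(s,m).sum()/np.maximum(s,m).sum()
        return r
    for t0 in t0s:
        r=minimize(cost,[g[0],g[1],t0*10],method='Nelder-Mead',options=dict(initial_simplex=[[g[0],g[1],t0*10],[g[0]+.01,g[1],t0*10],[g[0],g[1]+.01,t0*10],[g[0],g[1],t0*10+2]],xatol=2e-4,fatol=1e-4))
        if best is None or r.fun<best.fun:best=r
    return best.x[0],best.x[1],np.degrees(best.x[2]/10),best.fun
def inpose(obs):
    L={'handle':(-.08,0,.162),'hinge':(.1,0,.1),'catch_top':None}
E
python3 - <<'E'
from h import *
for c in('scene','top'): bot.snapshot(c)
O={c:bot.outline_of('box_a',c) for c in CAL}
for z0,g in((0,(203,209)),(.12,(335,184)),(.12,(393,163))):
    G=back(g,z0+.042,'top');ms={}
    for c in CAL:
        u=proj([G],c)[0];b=min(O[c],key=lambda d:np.hypot(*(np.array(d['bbox'][:2])+np.array(d['bbox'][2:])/2-u)))
        ms[c]=b['pixels'].astype(np.float32);print(c,b['bbox'],round(b['p'],2),end=' ')
    print()
    for cs in(('scene','top'),('top',),('scene',)):
        print(cs,np.round(fitbox({c:ms[c] for c in cs},z0,G,np.radians([0,45,90,135])),4))
Z=dict(handle=.162,hinge=.1,catch_top=.15)
for c in CAL:
    for n in Z:
        for d in bot.pinpoint(n,c)[:1]: print(c,n,np.round(back(d['uv'],Z[n],c),4),d['p'])
# incubator outline
for c in CAL:
    o=bot.outline_of('incubator',c)[0];print(c,o['bbox'],o['p'])
    cv2.imwrite(f'pics/inc_{c}.png',o['pixels'].astype(np.uint8)*255)
    np.save(f'inc_{c}.npy',o['pixels'])
E
```

```text
scene [301.3, 251.9, 50.3, 36.9] 0.96 top [182.5, 181.0, 43.0, 51.0] 0.73 
('scene', 'top') [5.432000e-01 2.942000e-01 1.624678e+02 8.350000e-02]
('top',) [5.425000e-01 2.948000e-01 1.633457e+02 3.940000e-02]
('scene',) [  0.5434   0.2944 -17.5863   0.04  ]
scene [226.4, 159.4, 45.8, 38.1] 0.63 top [312.2, 159.6, 43.5, 48.7] 0.7 
('scene', 'top') [0.5735 0.019  5.6    0.0971]
('top',) [0.5727 0.0189 5.0498 0.0486]
('scene',) [0.5738 0.0188 5.1859 0.0398]
scene [190.3, 140.2, 41.0, 38.8] 0.91 top [375.1, 140.4, 34.8, 50.3] 0.81 
('scene', 'top') [ 0.6116 -0.0952  2.1377  0.0999]
('top',) [ 0.6111 -0.0941  1.4215  0.047 ]
('scene',) [ 0.6119 -0.0962  1.5493  0.0444]
scene handle [ 0.4878 -0.0593  0.162 ] 0.78
scene hinge [ 0.6719 -0.0164  0.1   ] 0.58
scene catch_top [ 0.549  -0.2095  0.15  ] 0.51
top handle [ 0.4881 -0.0532  0.162 ] 0.61
top hinge [ 0.6628 -0.0208  0.1   ] 0.84
top catch_top [ 0.5505 -0.1927  0.15  ] 0.73Traceback (most recent call last):
  File "<stdin>", line 18, in <module>
IndexError: list index out of range
```

```bash
cat >> h.py <<'E'
def go(x,y,z,yaw):
    """needed shift/turn in row units; yaw = world angle of tool y (deg, mod 180)"""
    s=bot.get_state();R=np.array(s['tool_rot']);d=R.T@(np.array([x,y,z])-s['eef_pos'])/.025
    cur=np.degrees(np.arctan2(R[1,1],R[0,1]));t=-((yaw-cur+90)%180-90)/5
    print('rows',np.round(d,2),np.round(t,2),'| t',s['clock'],'pos',np.round(s['eef_pos'],4),'yaw',round(cur,2),'F',np.round(s['ft_force'],1),'g',round(s['grip_width'],3),'j',np.round(s['joint_positions'],0))
E
python3 -c "
from h import *
go(.5733,.019,.25,95.3)
import numpy as np
for uv in((338,232),(406,222)):print(back(uv,.168,'top'))
for uv in((427,128),(457,222),(414,130)):print(back(uv,.12,'top'))
"
```

```text
rows [-20.88 -17.5    0.  ] -5.57 | t 1.65 pos [0.259  0.6233 0.25  ] yaw 67.44 F [ 0.1 -0.6  0.3] g 1.0 j [-72.  33.   1.  82.  -1.  65.  -3.]
[0.4781254  0.01703391 0.168     ]
[ 0.49447901 -0.11221211  0.168     ]
[ 0.68849331 -0.17584756  0.12      ]
[ 0.4960204 -0.2255828  0.12     ]
[ 0.68487238 -0.14925262  0.12      ]
```

```bash
python3 -m crank '-20.9 -17.5 0 -5.57;-20.9 -17.5 0 -5.57;-20.9 -17.5 0 -5.57;-20.9 -17.5 0 -5.57;-20.9 -17.5 0 -5.57' 1 ; python3 -c "
from h import *
go(.5733,.019,.25,95.3)"
```

```text
clock: 2.07
eef_pos: [0.3558, 0.4367, 0.2501]
tool_rot: [[-0.995, -0.1, 0.0], [-0.1, 0.995, 0.0], [-0.0, 0.0, -1.0]]
ft_force: [1.6, 1.1, 0.4]
grip_width: 1.003
rows [ -6.99 -17.49   0.  ] 0.08 | t 2.0667 pos [0.3558 0.4367 0.2501] yaw 95.71 F [1.6 1.1 0.4] g 1.003 j [-52.  23.  -5.  99.   3.  57.  37.]
```

```bash
R='-6.99 -17.49 0 0.08'; python3 -m crank '-7 -17.5 0 0.08;-7 -17.5 0 0.08;-7 -17.5 0 0.08;-7 -17.5 0 0.08;-7 -17.5 0 0.08' ; python3 -c "
from h import *
go(.5733,.019,.25,95.3)"
```

```text
clock: 2.48
eef_pos: [0.4507, 0.2512, 0.2503]
tool_rot: [[-0.996, -0.085, 0.001], [-0.085, 0.996, 0.0], [-0.001, 0.0, -1.0]]
ft_force: [0.3, 0.7, -0.3]
grip_width: 0.999
rows [-4.1  -9.67  0.01] -0.08 | t 2.4833 pos [0.4507 0.2512 0.2503] yaw 94.89 F [ 0.3  0.7 -0.3] g 0.999 j [-32.  19.  -3. 106.   1.  54.  59.]
```

```bash
python3 -m crank '-3.8 -9.4 0 0;-3.8 -9.4 0 0;-3.8 -9.4 0 0;-3.8 -9.4 0 0;-3.8 -9.4 0 0' ; python3 -c "
from h import *
go(.5733,.019,.25,95.3)"
```

```text
clock: 2.9
eef_pos: [0.545, 0.0652, 0.2504]
tool_rot: [[-0.996, -0.085, 0.001], [-0.085, 0.996, 0.0], [-0.001, 0.0, -1.0]]
ft_force: [0.6, -0.3, -0.4]
grip_width: 1.003
rows [-0.97 -1.94  0.01] -0.08 | t 2.9 pos [0.545  0.0652 0.2504] yaw 94.89 F [ 0.6 -0.3 -0.4] g 1.003 j [-12.  22.   1. 102.  -0.  56.  83.]
```

```bash
python3 -m crank '-0.9 -1.8 0 -0.08;-0.9 -1.8 0 -0.08;-0.9 -1.8 0 -0.08;-0.9 -1.8 0 -0.08;-0.9 -1.8 0 -0.08' ; python3 -c "
from h import *
go(.5733,.019,.143,95.3)"
```

```text
clock: 3.32
eef_pos: [0.57, 0.0259, 0.2499]
tool_rot: [[-0.996, -0.094, -0.001], [-0.094, 0.996, 0.001], [0.0, 0.001, -1.0]]
ft_force: [0.2, -0.1, -0.1]
grip_width: 0.999
rows [-0.11 -0.29  4.28] 0.02 | t 3.3167 pos [0.57   0.0259 0.2499] yaw 95.38 F [ 0.2 -0.1 -0.1] g 0.999 j [-8. 24.  1. 99. -1. 57. 89.]
```

Lag is small once settled; correct and descend.

```bash
python3 -m crank '-0.1 -0.29 1 0;-0.1 -0.29 2.2 0;-0.1 -0.29 3 0;-0.1 -0.29 3 0;-0.1 -0.29 3 0' ; python3 -c "
from h import *
go(.5733,.019,.143,95.3)
bot.snapshot('top')
cv2.imwrite('pics/t1.png',cv2.resize(bot.snapshot('top')[100:300,230:500,::-1],None,fx=2.5,fy=2.5))"
```

```text
clock: 3.73
eef_pos: [0.5729, 0.0189, 0.1748]
tool_rot: [[-0.996, -0.094, -0.002], [-0.094, 0.996, 0.0], [0.002, 0.001, -1.0]]
ft_force: [0.3, -0.2, 0.7]
grip_width: 1.002
rows [-0.02 -0.    1.27] 0.02 | t 3.7333 pos [0.5729 0.0189 0.1748] yaw 95.42 F [ 0.3 -0.2  0.7] g 1.002 j [ -7.  29.   1. 104.  -1.  48.  89.]
```

```bash
python3 -m crank '0 0 0.7 0;0 0 1.28 0;0 0 1.28 0;0 0 1.28 0' && python3 -m crank '0 0 0 0;0 0 0 0;0 0 0 0;0 0 0 0;0 0 0 0' 0 30 ; python3 -c "
from h import *
go(.5733,.019,.143,95.3)"
```

```text
clock: 4.17
eef_pos: [0.574, 0.0177, 0.144]
tool_rot: [[-0.996, -0.092, 0.001], [-0.092, 0.996, 0.0], [-0.001, 0.0, -1.0]]
ft_force: [0.2, 0.5, -0.2]
grip_width: 1.002
clock: 4.58
eef_pos: [0.5745, 0.0176, 0.1446]
tool_rot: [[-0.996, -0.092, 0.002], [-0.092, 0.996, 0.0], [-0.002, 0.0, -1.0]]
ft_force: [-1.0, 2.1, 6.6]
grip_width: 0.742
rows [0.04 0.06 0.06] -0.0 | t 4.5833 pos [0.5745 0.0176 0.1446] yaw 95.29 F [-1.   2.1  6.6] g 0.742 j [ -7.  31.   1. 105.  -1.  43.  89.]
```

```bash
python3 -m crank '0 0 -1 0;0 0 -2 0;0 0 -3 0;0 0 -4 0;0 0 -4 0'; python3 -c "
from h import *
go(.544,.294,.25,72.7)"
```

```text
clock: 5.0
eef_pos: [0.5759, 0.0174, 0.2484]
tool_rot: [[-0.996, -0.092, 0.008], [-0.092, 0.996, 0.001], [-0.008, -0.0, -1.0]]
ft_force: [1.5, 0.3, -1.1]
grip_width: 0.746
rows [ 0.25 11.13 -0.07] 4.51 | t 5.0 pos [0.5759 0.0174 0.2484] yaw 95.27 F [ 1.5  0.3 -1.1] g 0.746 j [-7. 24.  1. 98. -1. 57. 89.]
```

```bash
python3 -m crank '0.1 1.2 0 1;0.15 2.6 0 2;0.2 4 0 3;0.25 5.3 0 4;0.25 6.6 0 4.5' && python3 -m crank '0.7 1.2 0 0;1 2.4 0 0;1.4 3.6 0 0;1.7 4.2 0 0;1.7 4.2 0 0'; python3 -c "
from h import *
go(.544,.294,.15,72.7)"
```

```text
clock: 5.42
eef_pos: [0.5515, 0.1826, 0.243]
tool_rot: [[-0.954, 0.301, -0.0], [0.301, 0.954, 0.0], [0.0, 0.0, -1.0]]
ft_force: [1.0, -0.1, -1.2]
grip_width: 0.747
clock: 5.83
eef_pos: [0.5408, 0.2996, 0.2424]
tool_rot: [[-0.957, 0.29, -0.001], [0.29, 0.957, 0.003], [0.002, 0.002, -1.0]]
ft_force: [-0.9, 0.7, -2.2]
grip_width: 0.741
rows [-0.19 -0.19  3.7 ] 0.09 | t 5.8333 pos [0.5408 0.2996 0.2424] yaw 73.17 F [-0.9  0.7 -2.2] g 0.741 j [-36.  28.   5.  92.  -3.  59.  42.]
```

```bash
python3 -m crank '-0.19 -0.19 1.2 0.09;-0.19 -0.19 2.4 0.09;-0.19 -0.19 3.6 0.09;-0.19 -0.19 4.8 0.09;-0.19 -0.19 5.8 0.09' && python3 -m crank '0 0 0 0;0 0 0 0;0 0 0 0'; python3 -c "
from h import *
go(.544,.294,.0666,72.7)"
```

```text
clock: 6.25
eef_pos: [0.5454, 0.2869, 0.0961]
tool_rot: [[-0.953, 0.304, -0.001], [0.304, 0.953, -0.001], [0.001, -0.001, -1.0]]
ft_force: [0.1, -0.2, -1.8]
grip_width: 0.743
clock: 6.5
eef_pos: [0.5468, 0.288, 0.0994]
tool_rot: [[-0.953, 0.304, 0.001], [0.304, 0.953, 0.001], [-0.001, 0.001, -1.0]]
ft_force: [0.4, -0.4, -2.6]
grip_width: 0.742
rows [0.18 0.19 1.31] -0.08 | t 6.5 pos [0.5468 0.288  0.0994] yaw 72.31 F [ 0.4 -0.4 -2.6] g 0.742 j [-35.  37.   4. 101.  -3.  41.  43.]
```

```bash
python3 -m crank '0.18 0.19 0.4 -0.08;0.18 0.19 0.8 -0.08;0.18 0.19 1 -0.08;0.18 0.19 1 -0.08;0.18 0.19 1 -0.08'; python3 -c "
from h import *
go(.544,.294,.0666,72.7)
im=bot.snapshot('scene');cv2.imwrite('pics/s1.png',cv2.resize(im[170:330,240:420,::-1],None,fx=3.5,fy=3.5,interpolation=cv2.INTER_CUBIC))"
```

```text
clock: 6.92
eef_pos: [0.5429, 0.2937, 0.0727]
tool_rot: [[-0.955, 0.297, -0.001], [0.297, 0.955, -0.001], [0.0, -0.001, -1.0]]
ft_force: [0.8, -0.4, -1.3]
grip_width: 0.749
rows [-0.04  0.02  0.24] 0.01 | t 6.9167 pos [0.5429 0.2937 0.0727] yaw 72.74 F [ 0.8 -0.4 -1.3] g 0.749 j [-35.  39.   4. 102.  -4.  38.  43.]
```

View pics/s1.png

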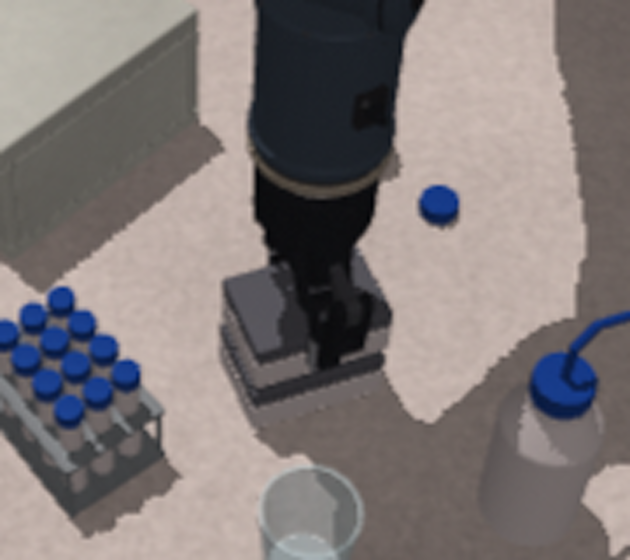

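The held box sits over the bench box, edges parallel (crop around (305,350)), with a few mm gap. I lower and release.

```bash
python3 -m crank '-0.02 0 0.12 0;-0.02 0 0.22 0;-0.02 0 0.25 0;-0.02 0 0.25 0;-0.02 0 0.25 0'; python3 -c "
from h import *
go(.544,.294,.0666,72.7)"
```

```text
clock: 7.38
eef_pos: [0.5436, 0.2937, 0.0668]
tool_rot: [[-0.955, 0.297, 0.0], [0.297, 0.955, -0.0], [-0.0, -0.0, -1.0]]
ft_force: [0.1, -0.9, -1.5]
grip_width: 0.743
rows [-0.01  0.02  0.01] 0.01 | t 7.3833 pos [0.5436 0.2937 0.0668] yaw 72.73 F [ 0.1 -0.9 -1.5] g 0.743 j [-35.  40.   3. 102.  -4.  38.  43.]
```

```bash
python3 -m crank '0 0 0.06 0;0 0 0.06 0;0 0 0.06 0;0 0 0.06 0'; python3 -m crank '0 0 0.12 0;0 0 0.12 0;0 0 0.12 0'
```

```text
clock: 7.72
eef_pos: [0.5436, 0.2937, 0.0666]
tool_rot: [[-0.955, 0.297, 0.001], [0.297, 0.955, 0.0], [-0.0, 0.001, -1.0]]
ft_force: [-5.4, -2.9, 13.4]
grip_width: 0.747
clock: 7.97
eef_pos: [0.5439, 0.2937, 0.0657]
tool_rot: [[-0.955, 0.297, 0.002], [0.297, 0.955, 0.001], [-0.001, 0.001, -1.0]]
ft_force: [-10.3, -4.3, 35.1]
grip_width: 0.744
```

Contact. I back off a touch and open.

```bash
python3 -m crank '0 0 -0.13 0;0 0 -0.13 0;0 0 -0.13 0' && python3 -m crank '0 0 0 0;0 0 0 0;0 0 0 0;0 0 0 0;0 0 0 0' 1 && python3 -m crank '0 0 -1 0;0 0 -2 0;0 0 -3.5 0;0 0 -5 0;0 0 -6.5 0' && python3 -c "
from h import *
go(.6115,-.095,.25,91.7)"
```

```text
clock: 8.22
eef_pos: [0.5437, 0.2939, 0.0657]
tool_rot: [[-0.955, 0.297, 0.001], [0.297, 0.955, 0.0], [-0.0, 0.0, -1.0]]
ft_force: [-1.8, -1.4, 8.6]
grip_width: 0.746
clock: 8.63
eef_pos: [0.5435, 0.2937, 0.0652]
tool_rot: [[-0.955, 0.297, -0.0], [0.297, 0.955, -0.0], [0.0, -0.0, -1.0]]
ft_force: [-0.8, -0.1, 0.1]
grip_width: 1.001
clock: 9.05
eef_pos: [0.5432, 0.2935, 0.2295]
tool_rot: [[-0.955, 0.297, -0.001], [0.297, 0.955, -0.0], [0.0, -0.001, -1.0]]
ft_force: [1.1, 0.5, 0.5]
grip_width: 0.999
rows [ -7.22 -14.03  -0.81] -3.79 | t 9.05 pos [0.5432 0.2935 0.2295] yaw 72.73 F [1.1 0.5 0.5] g 0.999 j [-36.  29.   5.  93.  -3.  58.  43.]
```

```bash
python3 -m crank '-0.7 -1.4 -0.4 -1;-1.4 -2.8 -0.4 -2;-2.1 -4.2 -0.4 -3;-2.8 -5.6 -0.4 -3.8;-3.5 -7 -0.4 -3.8' && python3 -m crank '-1 -1.1 0 0;-2 -2.2 0 0;-3 -3.3 0 0;-4 -4.4 0 0;-4 -4.4 0 0'
python3 - <<'E'
from h import *
go(.6115,-.095,.25,91.7)
for c in CAL: bot.snapshot(c)
O={c:bot.outline_of('box_b',c) for c in CAL}
for z0,G in((.042,(.543,.294,.084)),(.12,(.6115,-.095,.162))):
    for c in CAL:
        u=proj([G],c)[0];b=min(O[c],key=lambda d:np.hypot(*(np.array(d['bbox'][:2])+np.array(d['bbox'][2:])/2-u)))
        print(c,b['bbox'],u,np.round(fitbox({c:b['pixels'].astype(np.float32)},z0,G,np.radians([0,-17])),4))
E
```

```text
clock: 9.47
eef_pos: [0.5751, 0.0988, 0.2382]
tool_rot: [[-0.999, -0.035, 0.0], [-0.035, 0.999, 0.0], [-0.0, 0.0, -1.0]]
ft_force: [0.9, 0.4, 0.1]
grip_width: 0.999
clock: 9.88
eef_pos: [0.6817, -0.0146, 0.2372]
tool_rot: [[-1.0, -0.022, 0.002], [-0.022, 1.0, -0.005], [-0.001, -0.005, -1.0]]
ft_force: [-1.8, -1.1, -0.3]
grip_width: 1.003
rows [ 2.88 -3.16 -0.5 ] -0.08 | t 9.8833 pos [ 0.6817 -0.0146  0.2372] yaw 91.29 F [-1.8 -1.1 -0.3] g 1.003 j [-4. 34.  2. 82. -1. 64. 89.]
scene [304.7, 241.5, 50.4, 42.1] [326.50149429 255.95860453] [  0.5419   0.294  -17.3121   0.0432]
top [177.4, 183.2, 43.1, 47.0] [198.77433182 205.75292923] [  0.5419   0.2951 -17.21     0.0437]
scene [189.9, 138.8, 44.2, 39.5] [211.01147327 152.91831158] [ 0.6126 -0.0947  1.9504  0.3733]
top [374.4, 144.0, 10.7, 46.7] [393.46477899 161.96677998] [  0.6032  -0.065  -32.795    0.8174]
```

```bash
python3 -m crank '1 -1.1 -0.3 0;2 -2.2 -0.3 -0.08;2.85 -3.1 -0.3 -0.08;2.85 -3.1 -0.3 -0.08;2.85 -3.1 -0.3 -0.08'  && python3 -m crank '0 0 0 0;0 0 0 0'
python3 - <<'E'
from h import *
go(.6115,-.095,.143,91.7)
E
```

```text
clock: 10.5
eef_pos: [0.6083, -0.0863, 0.2464]
tool_rot: [[-0.999, -0.036, 0.001], [-0.036, 0.999, -0.0], [-0.001, -0.0, -1.0]]
ft_force: [-0.5, 1.8, 0.7]
grip_width: 1.0
clock: 10.67
eef_pos: [0.6101, -0.0837, 0.2457]
tool_rot: [[-0.999, -0.04, 0.001], [-0.04, 0.999, 0.001], [-0.001, 0.001, -1.0]]
ft_force: [0.4, 0.2, -0.0]
grip_width: 1.002
rows [-0.04 -0.46  4.11] 0.12 | t 10.6667 pos [ 0.6101 -0.0837  0.2457] yaw 92.3 F [ 0.4  0.2 -0. ] g 1.002 j [ 2. 28.  2. 92. -1. 60. 97.]
```

```bash
python3 -m crank '-0.04 -0.46 0.5 0.1;-0.04 -0.46 1.5 0.1;-0.04 -0.46 2.4 0.1;-0.04 -0.46 2.4 0.1;-0.04 -0.46 2.4 0.1'
python3 - <<'E'
from h import *
go(.6115,-.095,.143,91.7)
E
```

```text
clock: 11.08
eef_pos: [0.6104, -0.0971, 0.1839]
tool_rot: [[-1.0, -0.029, -0.003], [-0.029, 1.0, 0.0], [0.003, 0.0, -1.0]]
ft_force: [0.4, -0.5, -0.1]
grip_width: 1.001
rows [-0.05  0.08  1.64] -0.01 | t 11.0833 pos [ 0.6104 -0.0971  0.1839] yaw 91.66 F [ 0.4 -0.5 -0.1] g 1.001 j [ 4. 32.  2. 96. -1. 52. 97.]
```

```bash
python3 -m crank '-0.05 0.05 0.6 0;-0.05 0.05 1.2 0;-0.05 0.05 1.65 0;-0.05 0.05 1.65 0;-0.05 0.05 1.65 0'  && python3 -m crank '0 0 0 0;0 0 0 0;0 0 0 0;0 0 0 0;0 0 0 0' 0 30 && python3 -c "
from h import *
go(.6115,-.095,.143,91.7)" && python3 -m crank '0 0 -1 0;0 0 -2 0;0 0 -3 0;0 0 -4 0;0 0 -4.4 0' && python3 -c "
from h import *
go(.542,.2945,.25,72.75)"
```

```text
clock: 11.5
eef_pos: [0.6124, -0.0961, 0.1446]
tool_rot: [[-1.0, -0.029, -0.0], [-0.029, 1.0, -0.0], [0.0, -0.0, -1.0]]
ft_force: [-0.9, -0.2, 0.6]
grip_width: 1.0
clock: 11.92
eef_pos: [0.6129, -0.096, 0.1455]
tool_rot: [[-1.0, -0.029, 0.002], [-0.029, 1.0, -0.0], [-0.002, -0.0, -1.0]]
ft_force: [-0.8, 0.2, 6.6]
grip_width: 0.741
rows [0.05 0.04 0.1 ] -0.01 | t 11.9167 pos [ 0.6129 -0.096   0.1455] yaw 91.64 F [-0.8  0.2  6.6] g 0.741 j [ 4. 34.  1. 98. -1. 47. 97.]
clock: 12.33
eef_pos: [0.6133, -0.0963, 0.2579]
tool_rot: [[-1.0, -0.028, 0.005], [-0.028, 1.0, -0.001], [-0.005, -0.001, -1.0]]
ft_force: [1.2, 0.1, -1.3]
grip_width: 0.746
rows [ 2.41 15.71  0.29] 3.78 | t 12.3333 pos [ 0.6133 -0.0963  0.2579] yaw 91.63 F [ 1.2  0.1 -1.3] g 0.746 j [ 3. 28.  2. 91. -1. 61. 97.]
```

```bash
python3 -m crank '0.2 1.4 0 0.9;0.4 2.8 0 1.8;0.6 4.2 0 2.8;0.8 5.6 0 3.8;1 7 0 3.8' && python3 -m crank '0.7 1.4 0 0;1.4 2.7 0 0;2.1 4 0 0;2.8 5.3 0 0;2.8 5.3 0 0' && python3 -c "
from h import *
go(.5434,.2938,.18,72.75)"
```

```text
clock: 12.75
eef_pos: [0.5814, 0.0796, 0.2536]
tool_rot: [[-0.953, 0.304, -0.001], [0.304, 0.953, -0.0], [0.001, -0.0, -1.0]]
ft_force: [0.6, -0.6, -1.1]
grip_width: 0.746
clock: 13.17
eef_pos: [0.5518, 0.2353, 0.2533]
tool_rot: [[-0.958, 0.288, -0.002], [0.288, 0.958, 0.005], [0.004, 0.004, -1.0]]
ft_force: [-1.0, 1.3, -1.4]
grip_width: 0.743
rows [0.98 2.13 2.94] 0.1 | t 13.1667 pos [0.5518 0.2353 0.2533] yaw 73.25 F [-1.   1.3 -1.4] g 0.743 j [-30.  26.   4.  94.  -2.  60.  48.]
```

```bash
python3 -m crank '0.5 1.1 0 0.1;0.9 1.9 0 0.1;0.9 1.9 1 0.1;0.9 1.9 2 0.1;0.9 1.9 2.4 0.1' && python3 -m crank '0 0 0 0;0 0 0 0;0 0 0 0' && python3 -c "
from h import *
go(.5434,.2938,.14,72.75)"
```

```text
clock: 13.58
eef_pos: [0.5459, 0.2771, 0.1907]
tool_rot: [[-0.952, 0.306, -0.004], [0.306, 0.952, -0.002], [0.003, -0.004, -1.0]]
ft_force: [-1.3, -1.3, -2.5]
grip_width: 0.749
clock: 13.83
eef_pos: [0.5484, 0.2774, 0.1954]
tool_rot: [[-0.952, 0.307, 0.001], [0.307, 0.952, 0.001], [-0.001, 0.001, -1.0]]
ft_force: [0.0, 0.2, -1.5]
grip_width: 0.748
rows [0.4  0.56 2.22] -0.13 | t 13.8333 pos [0.5484 0.2774 0.1954] yaw 72.09 F [ 0.   0.2 -1.5] g 0.748 j [-34.  31.   4.  96.  -3.  53.  43.]
```

```bash
python3 -m crank '0.4 0.56 0.8 -0.12;0.4 0.56 1.6 -0.12;0.4 0.56 2.4 -0.12;0.4 0.56 2.4 -0.12;0.4 0.56 2.4 -0.12' && python3 -m crank '0 0 0 0;0 0 0 0' && python3 -c "
from h import *
go(.5434,.2938,.110,72.75)"
```

```text
clock: 14.25
eef_pos: [0.5427, 0.2937, 0.1349]
tool_rot: [[-0.955, 0.297, -0.0], [0.297, 0.955, -0.0], [0.0, -0.0, -1.0]]
ft_force: [-0.0, 0.5, -1.8]
grip_width: 0.747
clock: 14.42
eef_pos: [0.5435, 0.2942, 0.1361]
tool_rot: [[-0.955, 0.297, 0.002], [0.297, 0.955, 0.001], [-0.002, 0.002, -1.0]]
ft_force: [0.8, -0.8, -1.6]
grip_width: 0.749
rows [ 0.   -0.02  1.05] -0.01 | t 14.4167 pos [0.5435 0.2942 0.1361] yaw 72.71 F [ 0.8 -0.8 -1.6] g 0.749 j [-35.  35.   3.  99.  -3.  46.  42.]
```

```bash
python3 -m crank '0 -0.01 0.4 0;0 -0.01 0.8 0;0 -0.01 1 0;0 -0.01 1.02 0;0 -0.01 1.02 0' && python3 -m crank '0 0 0.05 0;0 0 0.05 0;0 0 0.05 0'&& python3 -c "
from h import *
go(.5434,.2938,.109,72.75)"
```

```text
clock: 14.83
eef_pos: [0.5423, 0.2936, 0.1088]
tool_rot: [[-0.955, 0.297, -0.0], [0.297, 0.955, -0.0], [0.0, -0.0, -1.0]]
ft_force: [-2.9, -2.3, 6.8]
grip_width: 0.741
clock: 15.08
eef_pos: [0.5423, 0.2935, 0.1087]
tool_rot: [[-0.955, 0.297, 0.0], [0.297, 0.955, 0.0], [-0.0, 0.0, -1.0]]
ft_force: [-6.4, -2.8, 19.1]
grip_width: 0.746
rows [-0.04  0.02 -0.01] -0.01 | t 15.0833 pos [0.5423 0.2935 0.1087] yaw 72.72 F [-6.4 -2.8 19.1] g 0.746 j [-35.  37.   3. 101.  -3.  43.  43.]
```

```bash
python3 -m crank '0 0 -0.06 0;0 0 -0.06 0' && python3 -m crank '0 0 0 0;0 0 0 0;0 0 0 0;0 0 0 0;0 0 0 0' 1 && python3 -m crank '0 0 -1 0;0 0 -2 0;0 0 -3.5 0;0 0 -5 0;0 0 -5.6 0' && python3 -m crank '1 1.5 0 0;2 3 0 0;2 3 0 0;2 3 0 0;2 3 0 0'
python3 - <<'E'
from h import *
go(.487,-.056,.25,12)
for c in CAL: cv2.imwrite(f'pics/{c}2.png',bot.snapshot(c)[:,:,::-1])
O={c:bot.outline_of('box_b',c) for c in CAL}
G=(.542,.294,.126)
for c in CAL:
    u=proj([G],c)[0];b=min(O[c],key=lambda d:np.hypot(*(np.array(d['bbox'][:2])+np.array(d['bbox'][2:])/2-u)))
    print(c,b['bbox'],u,np.round(fitbox({c:b['pixels'].astype(np.float32)},.084,G,np.radians([0,-17])),4))
Z=dict(handle=.162,hinge=.1,catch_top=.15)
for c in CAL:
    for n in Z:
        for d in bot.pinpoint(n,c)[:2]: print(c,n,np.round(back(d['uv'],Z[n],c),4),np.round(d['uv'],1),round(d['p'],2))
    for d in bot.outline_of('lid',c)[:2]: print('lid',c,d['bbox'],round(d['p'],2))
    for n in('handle','catch','incubator'):
        print(n,c,[(d['bbox'],round(d['p'],2)) for d in bot.outline_of(n,c)[:2]])
E
```

```text
clock: 15.25
eef_pos: [0.5423, 0.2937, 0.1088]
tool_rot: [[-0.955, 0.297, -0.0], [0.297, 0.955, -0.0], [0.0, -0.0, -1.0]]
ft_force: [-0.0, -0.1, -0.7]
grip_width: 0.743
clock: 15.67
eef_pos: [0.5423, 0.2937, 0.1088]
tool_rot: [[-0.955, 0.297, -0.0], [0.297, 0.955, -0.0], [0.0, -0.0, -1.0]]
ft_force: [1.0, 0.1, 0.2]
grip_width: 1.001
clock: 16.08
eef_pos: [0.5439, 0.2944, 0.2541]
tool_rot: [[-0.955, 0.297, 0.005], [0.297, 0.955, 0.003], [-0.004, 0.005, -1.0]]
ft_force: [1.1, -0.1, 0.3]
grip_width: 0.998
clock: 16.5
eef_pos: [0.5164, 0.3807, 0.2486]
tool_rot: [[-0.955, 0.295, -0.0], [0.295, 0.955, -0.001], [0.0, -0.001, -1.0]]
ft_force: [0.3, -1.2, -0.3]
grip_width: 1.0
rows [ -4.03 -17.04  -0.05] 12.17 | t 16.5 pos [0.5164 0.3807 0.2486] yaw 72.84 F [ 0.3 -1.2 -0.3] g 1.0 j [-43.  30.   4.  88.  -2.  62.  34.]
scene [304.7, 228.3, 46.6, 42.7] [327.9226562  244.64318795] [  0.5397   0.2936 -16.7286   0.0348]
top [174.3, 182.6, 46.8, 51.4] [195.21534733 203.89263369] [  0.54     0.2943 -17.029    0.0361]
scene handle [ 0.4965 -0.0531  0.162 ] [256.9 143.8] 0.71
scene hinge [ 0.6703 -0.0
[... 226 characters left out ...]
7.5, 81.6], 0.59)]
catch scene [([312.3, 304.4, 32.6, 35.8], 0.48)]
incubator scene [([169.2, 127.3, 127.6, 117.3], 0.55), ([376.1, 256.7, 44.4, 65.9], 0.49)]
top handle [ 0.4924 -0.0578  0.162 ] [376.7 223.9] 0.74
top hinge [ 0.6687 -0.022   0.1   ] [350.3 141.4] 0.75
top hinge [0.5356 0.2831 0.1   ] [202.8 208.4] 0.27
top catch_top [0.3712 0.2268 0.15  ] [228.4 291. ] 0.63
top catch_top [ 0.5506 -0.189   0.15  ] [441.9 193.1] 0.62
lid top [295.6, 131.5, 135.2, 117.0] 0.57
handle top [([295.6, 130.8, 135.5, 115.7], 0.87), ([121.3, 220.9, 21.1, 28.1], 0.69)]
catch top [([433.0, 188.5, 21.4, 15.8], 0.44), ([255.0, 272.2, 24.1, 25.6], 0.17)]
incubator top [([294.2, 126.1, 166.7, 123.5], 0.58)]
```

Run:
```python
from h import *
M={c:bot.outline_of('incubator',c)[0]['pixels'].astype(np.float32) for c in CAL}
Lm={c:bot.outline_of('lid',c)[0]['pixels'].astype(np.float32) for c in CAL}
def fit(ms,f):
    def cost(p):
        r=0
        for c,m in ms.items():
            s=sil(f(p[0],p[1],p[2]/10),c);r+=1-np.minimum(s,m).sum()/np.maximum(s,m).sum()
        return r
    g=[.57,-.035,2.];r=minimize(cost,g,method='Nelder-Mead',options=dict(initial_simplex=[g,[.58,-.035,2],[.57,-.025,2],[.57,-.035,3]],xatol=2e-4,fatol=1e-4))
    x,y,t=r.x[0],r.x[1],r.x[2]/10;h=[x-.08*np.cos(t),y-.08*np.sin(t)]
    return np.round([x,y,np.degrees(t),r.fun,*h],4)
def body(x,y,t): return corners(x+.03*np.sin(t),y-.03*np.cos(t),t,0,.2,.3,.12)
def lid(x,y,t): return corners(x,y,t,.1,.2,.24,.02)
for cs in(('scene','top'),('top',),('scene',)):
    print(cs,'body',fit({c:M[c] for c in cs},body)); print(cs,'lid',fit({c:Lm[c] for c in cs},lid))
im=cv2.imread('pics/top2.png');cv2.imwrite('pics/t2c.png',cv2.resize(im[110:260,280:480],None,fx=4,fy=4,interpolation=cv2.INTER_CUBIC))
```

```text
('scene', 'top') body [ 0.5687 -0.0402  9.0049  0.0647  0.4897 -0.0528]
('scene', 'top') lid [ 0.5687 -0.0413  8.4989  0.0893  0.4896 -0.0531]
('top',) body [ 0.5682 -0.0409  9.1978  0.0199  0.4893 -0.0537]
('top',) lid [ 0.5685 -0.0409  8.857   0.0237  0.4895 -0.0532]
('scene',) body [ 0.5695 -0.0422  8.5469  0.041   0.4903 -0.0541]
('scene',) lid [ 0.5678 -0.0421  8.6938  0.0652  0.4887 -0.0542]
```

View pics/t2c.png

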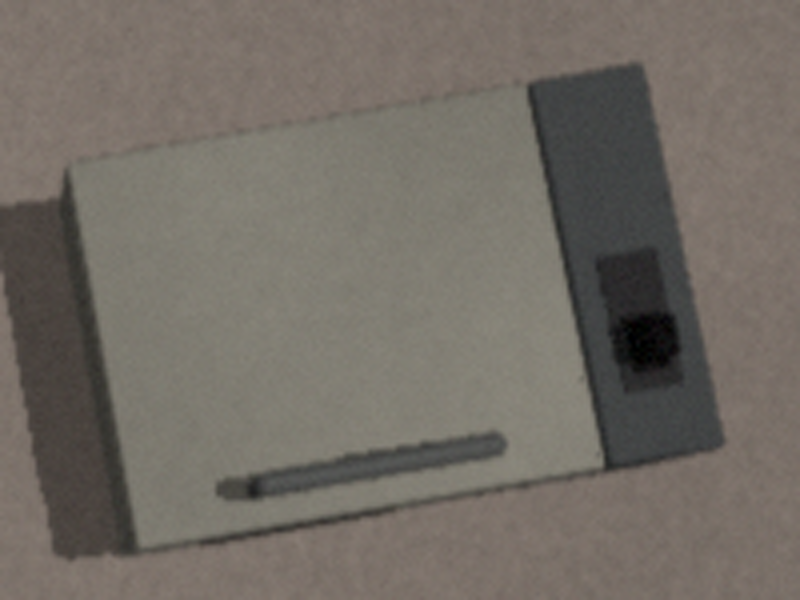

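Stack is good: top box at (.540,.294), about 2 mm off. The crop shows the bar at (250,487)–(505,443) and the catch block at (650,340), at the near end of its slot. The incubator pose is consistent in both cameras: (.5687,-.0412), 8.9°. Now I go to the handle.

```bash
python3 -m crank '-0.3 -1.5 0 1.4;-0.6 -3 0 2.8;-0.9 -4.5 0 4.2;-1.2 -6 0 5.6;-1.5 -7.5 0 7' && python3 -c "
from h import *
go(.4896,-.0535,.25,8.9)"
```

```text
clock: 18.02
eef_pos: [0.4966, 0.1883, 0.2491]
tool_rot: [[-0.607, 0.794, 0.0], [0.794, 0.607, 0.0], [0.0, 0.0, -1.0]]
ft_force: [0.5, 0.1, -0.0]
grip_width: 0.998
rows [-7.52 -6.1  -0.04] 5.7 | t 18.0167 pos [0.4966 0.1883 0.2491] yaw 37.4 F [ 0.5  0.1 -0. ] g 0.998 j [-36.  21.  14. 105.  -6.  55.  18.]
```

```bash
python3 -m crank '-1.2 -1 0 1.3;-2.4 -2 0 2.6;-3.6 -3 0 3.9;-4.8 -4 0 5.2;-6 -5 0 5.7' && python3 -m crank '0.3 -1.2 0 0;0.3 -1.2 0 0;0.3 -1.2 0 0' && python3 -c "
from h import *
go(.4896,-.0535,.22,8.9)"
```

```text
clock: 18.43
eef_pos: [0.4896, -0.0068, 0.2493]
tool_rot: [[-0.154, 0.988, 0.001], [0.988, 0.154, 0.0], [0.0, 0.001, -1.0]]
ft_force: [0.2, 0.8, -0.2]
grip_width: 0.997
clock: 18.68
eef_pos: [0.4582, -0.0031, 0.2493]
tool_rot: [[-0.159, 0.987, 0.0], [0.987, 0.159, 0.001], [0.001, 0.0, -1.0]]
ft_force: [-0.1, 0.1, -0.1]
grip_width: 0.998
rows [-2.19  0.92  1.17] 0.05 | t 18.6833 pos [ 0.4582 -0.0031  0.2493] yaw 9.16 F [-0.1  0.1 -0.1] g 0.998 j [-24.  16.  24. 114.  -8.  52.  14.]
```

```bash
python3 -m crank '-1.2 0.5 0 0.05;-2.15 0.9 0.3 0.05;-2.15 0.9 1 0.05;-2.15 0.9 1 0.05;-2.15 0.9 1 0.05' && python3 -m crank '0 0 0 0;0 0 0 0;0 0 0 0;0 0 0 0' 0.6 && python3 -c "
from h import *
go(.4896,-.0535,.16,8.9)"
```

```text
clock: 19.1
eef_pos: [0.4899, -0.0512, 0.2235]
tool_rot: [[-0.157, 0.988, -0.002], [0.988, 0.157, 0.0], [0.0, -0.002, -1.0]]
ft_force: [0.8, -0.4, 0.9]
grip_width: 0.998
clock: 19.43
eef_pos: [0.4902, -0.0514, 0.2246]
tool_rot: [[-0.157, 0.988, 0.001], [0.988, 0.157, 0.0], [0.0, 0.001, -1.0]]
ft_force: [0.3, -0.5, 0.2]
grip_width: 0.598
rows [-0.08 -0.04  2.58] 0.03 | t 19.4333 pos [ 0.4902 -0.0514  0.2246] yaw 9.05 F [ 0.3 -0.5  0.2] g 0.598 j [-17.  21.  24. 112. -11.  50.  22.]
```

```bash
python3 -m crank '-0.08 -0.03 0.8 0;-0.08 -0.03 1.6 0;-0.08 -0.03 2.4 0;-0.08 -0.03 2.6 0;-0.08 -0.03 2.6 0' && python3 -m crank '0 0 0 0;0 0 0 0;0 0 0 0;0 0 0 0;0 0 0 0' 0 40&& python3 -m crank '0 0 0 0;0 0 0 0;0 0 0 0' && python3 -c "
from h import *
go(.4896,-.0535,.16,8.9)"
```

```text
clock: 19.85
eef_pos: [0.4889, -0.0538, 0.1583]
tool_rot: [[-0.156, 0.988, -0.002], [0.988, 0.156, 0.0], [0.0, -0.002, -1.0]]
ft_force: [0.4, -0.4, -0.6]
grip_width: 0.603
clock: 20.27
eef_pos: [0.4892, -0.0542, 0.16]
tool_rot: [[-0.156, 0.988, 0.0], [0.988, 0.156, 0.0], [0.0, 0.0, -1.0]]
ft_force: [-4.8, 0.0, 7.6]
grip_width: 0.125
clock: 20.52
eef_pos: [0.4892, -0.0542, 0.16]
tool_rot: [[-0.156, 0.988, 0.0], [0.988, 0.156, 0.0], [0.0, 0.0, -1.0]]
ft_force: [-4.5, -0.2, 7.6]
grip_width: 0.125
rows [0.03 0.02 0.  ] 0.01 | t 20.5167 pos [ 0.4892 -0.0542  0.16  ] yaw 8.97 F [-4.5 -0.2  7.6] g 0.125 j [-14.  26.  22. 117. -14.  40.  26.]
```

```bash
python3 -m crank '0 0 -0.1 0;0 0.01 -0.2 0;0 0.01 -0.2 0;0 0.01 -0.2 0' && python3 -m crank '0 0 -0.08 0;0 0 -0.16 0;0 0 -0.16 0;0 0 -0.16 0'
```

```text
clock: 20.85
eef_pos: [0.4906, -0.054, 0.1644]
tool_rot: [[-0.156, 0.988, 0.002], [0.988, 0.156, -0.0], [-0.0, 0.002, -1.0]]
ft_force: [4.5, -0.6, -6.2]
grip_width: 0.123
clock: 21.18
eef_pos: [0.4921, -0.0538, 0.1684]
tool_rot: [[-0.157, 0.988, 0.004], [0.988, 0.157, -0.0], [-0.001, 0.004, -1.0]]
ft_force: [9.0, -0.1, -8.1]
grip_width: 0.124
```

```bash
python3 -m crank '0 0.02 -0.08 0;0 0.04 -0.16 0;0 0.04 -0.16 0;0 0.04 -0.16 0' && python3 -c "
from h import *
cv2.imwrite('pics/s3.png',cv2.resize(bot.snapshot('scene')[110:260,150:330,::-1],None,fx=4,fy=4,interpolation=cv2.INTER_CUBIC))
print(bot.pinpoint('handle','scene'))"
```

```text
clock: 21.52
eef_pos: [0.4936, -0.0535, 0.1725]
tool_rot: [[-0.157, 0.988, 0.005], [0.988, 0.157, -0.0], [-0.001, 0.005, -1.0]]
ft_force: [11.5, 1.1, -8.1]
grip_width: 0.123
[{'uv': [255.7, 142.1], 'p': 0.71}]
```

View pics/s3.png

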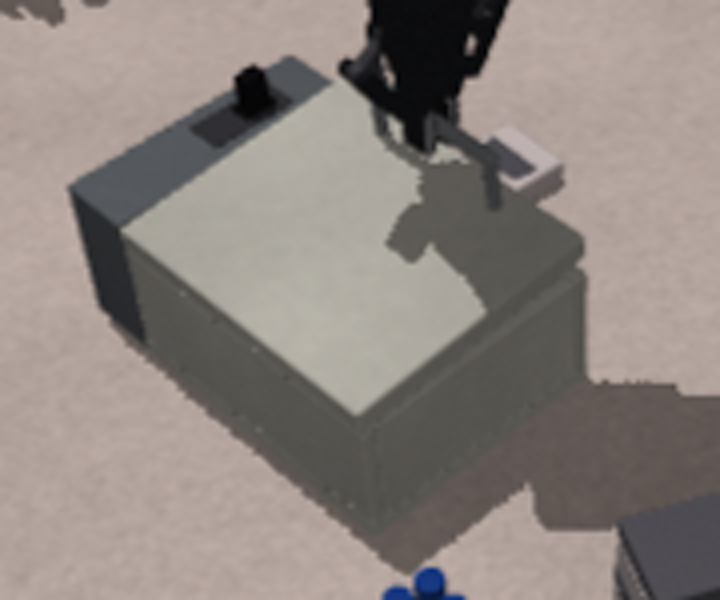

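The lid's front edge stands slightly off the body (right corner, rows 245–275). The TCP has risen 12.5 mm and shifted 4.4 mm toward the hinge, as the free arc predicts, and a caught lid would stop at 5 mm. I go a little further to confirm.

```bash
python3 -m crank '0 0.2 -0.1 0;0 0.3 -0.32 0;0 0.44 -0.6 0;0 0.59 -0.86 0;0 0.59 -0.86 0' && python3 -c "
from h import *
cv2.imwrite('pics/s4.png',cv2.resize(bot.snapshot('scene')[100:260,150:330,::-1],None,fx=3.5,fy=3.5,interpolation=cv2.INTER_CUBIC))"
```

```text
clock: 22.03
eef_pos: [0.5043, -0.0519, 0.1946]
tool_rot: [[-0.156, 0.988, -0.003], [0.988, 0.156, 0.0], [0.001, -0.003, -1.0]]
ft_force: [-6.9, -3.1, 0.5]
grip_width: 0.117
```

View pics/s4.png

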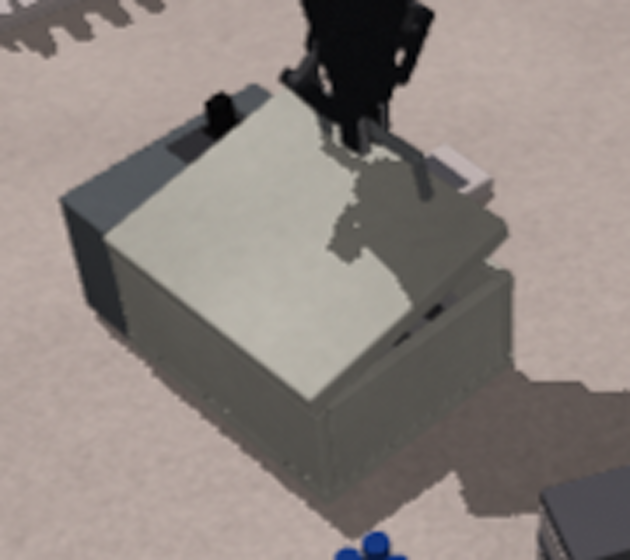

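The picture shows the lid clearly raised with the dark well gap under its edge at (430,315). It is free, so the catch stays as found. I raise on along the arc.

```bash
python3 -m crank '0 0.2 -0.32 0;0 0.42 -0.64 0;0 0.65 -0.94 0;0 0.9 -1.23 0;0 1.16 -1.5 0' && python3 -m crank '0 0.27 -0.27 0;0 0.55 -0.5 0;0 0.95 -0.82 0;0 1.35 -1.07 0;0 1.8 -1.36 0' && python3 -m crank '0 0 0 0;0 0 0 0;0 0 0 0;0 0 0 0' && python3 -m crank '0 0 0 0;0 0 0 0;0 0 0 0;0 0 0 0'
python3 - <<'E'
from h import *
th=.75;t=np.radians(8.9)
s=bot.get_state();d=s['eef_pos']-np.array([.4892,-.0542,.16])
dx=d[0]*np.cos(t)+d[1]*np.sin(t);a=np.arctan2(.062+d[2],.18-dx)-np.arctan2(.062,.18);print('lid est',a,np.hypot(.062+d[2],.18-dx),np.hypot(.18,.062))
for c in CAL: cv2.imwrite(f'pics/{c}5.png',bot.snapshot(c)[:,:,::-1])
O={c:bot.outline_of('box_b',c) for c in CAL}
G=(.541,.294,.126)
for c in CAL:
    u=proj([G],c)[0];b=min(O[c],key=lambda d:np.hypot(*(np.array(d['bbox'][:2])+np.array(d['bbox'][2:])/2-u)))
    print(c,np.round(fitbox({c:b['pixels'].astype(np.float32)},.084,G,np.radians([-17])),4))
    print(c,'handle',[np.round(x['uv'],1) for x in bot.pinpoint('handle',c)],'tcp',proj([s['eef_pos']],c))
E
```

```text
clock: 22.5
eef_pos: [0.531, -0.0477, 0.2316]
tool_rot: [[-0.155, 0.988, -0.006], [0.988, 0.155, 0.0], [0.001, -0.006, -1.0]]
ft_force: [-14.7, -3.5, 7.9]
grip_width: 0.123
clock: 22.92
eef_pos: [0.576, -0.0407, 0.267]
tool_rot: [[-0.155, 0.988, -0.004], [0.988, 0.155, 0.001], [0.001, -0.004, -1.0]]
ft_force: [-9.1, -2.0, 12.4]
grip_width: 0.123
clock: 23.25
eef_pos: [0.5768, -0.0406, 0.2675]
tool_rot: [[-0.155, 0.988, -0.002], [0.988, 0.155, 0.001], [0.001, -0.001, -1.0]]
ft_force: [-14.2, -0.5, 20.8]
grip_width: 0.119
clock: 23.58
eef_pos: [0.5768, -0.0406, 0.2675]
tool_rot: [[-0.155, 0.988, -0.002], [0.988, 0.155, 0.001], [0.001, -0.001, -1.0]]
ft_force: [-14.8, -1.0, 20.2]
grip_width: 0.119
lid est 0.7446894728685209 0.19256546020530416 0.19037857022259622
scene [  0.5404   0.2946 -17.888    0.0388]
scene handle [array([228.6, 127.6])] tcp [[229.66162485 125.7477193 ]]
top [  0.5406   0.2941 -17.8855   0.0541]
top handle [array([376.5, 169.1])] tcp [[376.22798439 170.27756733]]
```

View pics/scene5.png

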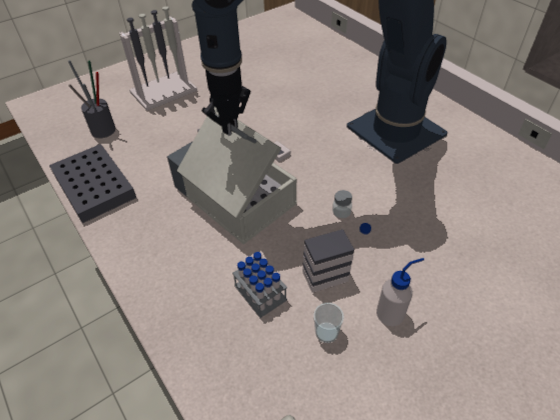

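```bash
python3 -m crank '0 -0.03 -0.04 0;0 -0.05 -0.06 0;0 -0.05 -0.06 0;0 -0.05 -0.06 0;0 -0.05 -0.06 0' && python3 -m crank '0 0 0 0;0 0 0 0;0 0 0 0;0 0 0 0;0 0 0 0' && python3 -c "
from h import *
im=bot.snapshot('scene');print(bot.pinpoint('handle','scene'),proj([bot.get_state()['eef_pos']],'scene'))
print(np.abs(np.array(bot.get_state()['joint_velocities'])).max())"
```

```text
clock: 24.3
eef_pos: [0.5765, -0.0406, 0.2675]
tool_rot: [[-0.156, 0.988, -0.001], [0.988, 0.156, -0.0], [0.0, -0.001, -1.0]]
ft_force: [-8.0, -1.5, 9.0]
grip_width: 0.123
clock: 24.72
eef_pos: [0.5765, -0.0406, 0.2675]
tool_rot: [[-0.156, 0.988, -0.001], [0.988, 0.156, -0.0], [0.0, -0.001, -1.0]]
ft_force: [-7.1, -1.4, 9.4]
grip_width: 0.122
[{'uv': [228.0, 126.7], 'p': 0.6}, {'uv': [239.2, 198.6], 'p': 0.33}] [[229.75077393 125.70983417]]
0.1276158071201537
```

Steady, with the strain reduced. Handing in.

```bash
python3 -c "
from rig import bot
print(bot.sign_off())"
```

```text
the job is handed in; nothing more can be done
None
```

I stacked both rack boxes on the bench box and tugged the lid with the catch as found. It was not caught, so I left the catch alone. I raised the lid and handed in at about 24.7 s of the 72 s allowed, still holding it by the handle. No verdict was reported.

**Last checks:**
- **Column:** both cameras put the top box at about (0.540, 0.294), turned about -17.9°. The middle box was at (0.542, 0.2945) and -17.3°, so they are about 2 mm and under 1° apart. The bench box was at (0.543, 0.294) and about -17.3°.
- **Tug:** the handle rose 12.5 mm along the arc of a free lid, where a caught lid stops at about 5 mm. The next picture showed a clear gap under the lid.
- **Lid:** I estimate 0.745 rad (about 43°) from the tool position. The arm was at rest.
- **Handle grip:** the gripper is closed on the bar with 40 N set. The handle found in the images was within 2 pixels of the tool point.
- **Bystanders:** the last scene picture shows none of them visibly moved. I did not measure their positions.

One reading was off. After the raise, the wrist force was about 25 N, because the tool was pressing toward the hinge and sat about 2 mm outside the calculated arc. A small easing move brought it down to about 12 N.

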